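# Step the slide carrier under the pointer, then hold the inspection mirror on its marker

### The job

Slide the x-y carrier until its small well is centred under the pointer tip and pause there for about a second, then slide it on until the large well is centred under the tip, pause for about a second again, and leave it there. Then swing the spring-loaded inspection mirror (its upright pin is the handle), keeping off the glass, until the fixed camera that looks into it has the marker plate on the carrier in the middle of its view. Finish while still holding the mirror steady at that angle (it springs back if let go), and leave the bottle, tip box and tape roll where they are.

Things in the scene. Friction and masses are not known exactly. Their poses are not given: they have to be found in the camera images.
- stage: Fixed dark steel base of the x-y stage, 240 (x) x 190 (y) x 12 mm. Origin: centre of its underside, on the table; its x and y axes are the two slide directions. The base does not move.
- carrier: Aluminium carrier plate on the stage, 190 (x) x 120 (y) x 12 mm, top surface 46 mm above the table. It slides freely (about 1.5 N friction per axis, stays where it is left) +-50 mm along the stage's x and +-40 mm along its y, and never turns. Its frame is parallel to the stage's; origin: on the table plane below the plate centre. It carries the knob, two wells in a white insert, and the marker plate.
- knob (a point): Top centre of the carrier's round black upright knob: 22 mm diameter, 36 mm tall (its underside is 90 mm and its top 126 mm above the table), on a 12 mm stem. On the carrier's centre line, 78 mm from the carrier centre towards the robot (-x). Take it from above to slide the carrier.
- small_well (a point): Centre of the small round dark well on the carrier, 12 mm in diameter, steel-rimmed, at carrier x +50, y +25 mm, 50 mm above the table.
- large_well (a point): Centre of the large round dark well on the carrier, 24 mm in diameter, steel-rimmed, at carrier x +10, y -20 mm, 50 mm above the table.
- pointer_tip (a point): Lower end of the fixed steel pointer needle, 56 mm above the table (6 mm over the wells). It hangs from a 10 mm bar at 104 mm height that comes in from a 116 mm tall post, 160 mm to the left (+y) of the tip. The pointer does not move; each episode it stands elsewhere.
- marker (a point): Centre of the marker plate: an upright white plate 50 mm wide, 44 mm tall, 4 mm thick, with a dark ring and cross, fixed on the right (-y) edge of the carrier (carrier x +30, y -52 mm), centre 72 mm above the table, facing right and a little towards the robot. It moves with the carrier.
- mirror_unit: Fixed dark steel rail 280 x 60 x 12 mm carrying the mirror and, beyond it, a small black camera. Origin: on the table below the mirror pivot; its x axis points from the pivot to the camera. It does not move during the job.
- pivot (a point): Centre of the mirror's reflecting face, 72 mm above the table; the mirror turns about the vertical line through it.
- lens (a point): Front of the camera lens, 130 mm from the pivot, 72 mm above the table; the camera looks level and straight at the pivot. Behind the lens (away from the mirror) is a 44 mm wide black housing, top 94 mm above the table.
- mirror_glass: The mirror glass, 60 x 60 mm, upright in a black 66 mm frame whose top is 105 mm above the table. Origin: centre of the reflecting face (on the pivot axis); its x axis is the outward normal of the reflecting face. It must not be touched.
- pin_top (a point): Top centre of the mirror's upright steel pin: 12 mm in diameter, top 125 mm above the table, standing free from 46 mm up, at the end of a lever 80 mm straight behind the reflecting face (from the pivot, opposite to the face normal). Push or grip the pin to turn the mirror; it travels on a circle of radius 80 mm about the pivot.
- mirror (a joint): Mirror angle: 0 at the rest stop, growing anticlockwise seen from above, up to 1.5 rad. At 0 the face normal lies 0.26 rad clockwise of the direction pivot-to-camera; at value q it lies q - 0.26 rad anticlockwise of it. A spring always drives it back to 0, with about 2.4 N at the pin near rest, rising to about 4.7 N at full travel.
- sightline: Not a visible part: the camera's line of sight after reflection. Origin at the pivot point on the mirror face; its x axis is the reflected central ray, level, so it turns twice as far as the mirror (angle 2q - 0.52 rad from the pivot-to-camera direction, anticlockwise). The marker is in the middle of the view when it lies on this x axis, that is when the mirror normal halves the angle between the directions pivot-to-lens and pivot-to-marker.
- bottle: Bystander: closed glass bottle with blue cap, 60 mm diameter, 130 mm tall, loose. Origin: centre of its underside.
- tip_box: Bystander: blue plastic pipette-tip box, 90 x 120 x 55 mm, loose. Origin: centre of its underside.
- tape_roll: Bystander: white roll of tape lying flat, 70 mm outer and 44 mm inner diameter, 19 mm high, loose. Origin: centre of its underside.
Mind the look-alikes: they are no part of the job. Of the things like the part that bears pointer_tip, leave any that is green; of the rest the smaller one is meant.

How it is judged:
On the way, in this order (a step that is already met when the one before it is completed fails the run):
1. the small well rests centred under the pointer tip (within 5 mm) for 0.5 s (horizontal distance between small_well and pointer_tip below 0.005 m and linear speed of carrier below 0.02 m/s), for 0.5 s.
2. the large well rests centred under the pointer tip (within 5 mm) for 0.5 s (horizontal distance between large_well and pointer_tip below 0.005 m and linear speed of carrier below 0.02 m/s), for 0.5 s.
At the end, for the whole second after the job is handed in: Large well within 6 mm of straight below the pointer tip, carrier at rest; the reflected line of sight passes within 20 mm sideways of the marker plate's centre; the fingers still hold or push the mirror (over 0.5 N) and it is steady (under 0.08 rad/s) (horizontal distance between large_well and pointer_tip below 0.006 m and linear speed of carrier below 0.02 m/s and y of marker in the frame of sightline between -0.02 and 0.02 m and x of marker in the frame of sightline above 0.05 m and contact force between the fingers and mirror above 0.5 N and velocity of joint mirror between -0.08 and 0.08 rad/s); the arm keeps its last pose, push and grip.
It fails at once if the mirror glass is touched (contact force between any of the arm, the fingers and mirror_glass above 0.5 N).
It fails at once if the bottle is shifted over 20 mm or tipped (distance of bottle from where it was at the start of the episode above 0.02 m or angle between bottle's own z axis and vertical above 0.3 rad).
It fails at once if the tip box is shifted over 20 mm or tipped (distance of tip_box from where it was at the start of the episode above 0.02 m or angle between tip_box's own z axis and vertical above 0.3 rad).
It fails at once if the tape roll is shifted over 20 mm or tipped (distance of tape_roll from where it was at the start of the episode above 0.02 m or angle between tape_roll's own z axis and vertical above 0.3 rad).
It also fails if it takes over 51 s, if anything falls off the work surface, if the arm or the gripper's body presses on something with over 40 N, if the wrist force passes 120 N, or if a joint passes its speed limit or range.

### The arm

A 6-joint arm with a two-finger parallel gripper is mounted at the origin on the work surface. World frame = base frame: x ahead of the robot, y to its left, z up, the work surface at z = 0. Lengths are in m, angles in rad, forces in N, time in s.
With the tool pointing down it reaches from about 0.375 to 0.9 m from the base axis. Payload 3.1 kg.
Tool frame: the origin (TCP) lies at the very end of the fingers, on their centre line; the grasp point (between the pads) lies 19 mm behind it (manip.grasp_offset is the distance from the TCP to the grasp point, in m); x points along the fingers, z is the direction in which the jaws open and shut, and the axes are right-handed (so a half turn about x gives the same grasp; the last joint's range is limited). The gripper opens to 85 mm and grips with 20 to 120 N. Pads are 22 mm wide; open, the fingers measure 114 mm over their backs; the gripper's body (76 mm by 85 mm) begins 54 mm behind the grasp point. The pads swing forward as they close: fully open they stand 13 mm farther back than shut.
Start: joints at [-1.317, 0.527, 1.433, -0, 1.181, -0.178], TCP at [0.262, -0.567, 0.231] pointing down, gripper open.
Joint ranges: [-3.08, 3.08], [-0.75, 2.2], [0.22, 2.44], [-1.43, 4.57], [0, 2.65], [-2.85, 2.85]. Speed limits (rad/s): [2.79, 2.79, 3.14, 3.14, 3.14, 3.14].

### API

Orientations are given as a unit quaternion [x, y, z, w].
In Python, from station import manip gives the robot as it stands.
- The arm moves only by the tool send_rows, never from a script. Its argument "steps" is a list that holds one entry, the list of rows, each a list of 5 numbers: the closure, from 0 (fully open) to 1 (shut), then the shift along the world's x, y, z in m, then the turn about the world's z in rad. A call has 1 to 8 rows; each row is the pose to reach, as a shift and turn from the pose commanded when the call began; what a row does not reach only later rows make up. A row lasts 1/8 s, in which the tool goes at most 62.5 mm and 10.7 degrees, less where a joint would pass 70% of its speed; a pose out of reach is approached as far as the arm can. A call with a gripper value outside its range is refused whole. The fingers move at their own pace and stop on an object; "grip_force" is the grip in N (left out, the last holds). Time passes only in rows, so rows that repeat a pose let the fingers close. It gives the time, the measured TCP pose, the force and the opening at its end, in the units of the state.
- manip.sense(): the state, without advancing time (a new reading comes with each control period).
- manip.snapshot(name): name is "scene" or "top" or "wrist"; returns the picture (420x560x3 uint8, red, green, blue); there is no depth.
- manip.camera_params(name): a dict with "fx", "fy", "cx", "cy" (pixels), "D" ([k1, k2, p1, p2, k3] as OpenCV has them; the pictures are not rectified), "T" (4x4, takes a point from camera to world coordinates); the wrist camera has in their place "tool_from_camera" (4x4, takes a point from camera to tool coordinates, whose origin is the TCP and whose axes are the tool frame's). Camera axes: x right, y down, z forward; pixel columns grow to the right and rows downward; lengths in m; the calibration is good to about 2 mm. A picture is of the moment at which its call begins: read the wrist's pose just before it. camera_params takes no time and is no camera call.
- manip.sign_off(): hands the job in, once; it reports no verdict.
The state is a dict: "t": time; "q": joint angles; "qd": joint speeds; "tau": joint torques, N m; "tcp_pos": TCP position; "tool_rot": TCP orientation; "force": force on the tool from outside, world axes, zero at the start; "ft_torque": the same for the moment, N m; "finger_gap": opening from 0.0 (shut) to 1.0 (fully open).
Only numpy, scipy, OpenCV 4.12 (cv2) and the standard library are available. Lean on these libraries where they do the work, as an engineer would, in place of code of your own. Each camera call takes 0.05 s, during which the arm holds its last target.

## Working session

There is one attempt and no reset: what is moved stays moved. The work goes in short steps, Python scripts to look and compute and a tool call to move; the robot and the scene stay as the last step left them, time stands still between calls to the robot, and variables do not carry over. Pictures are saved under pics/ and viewed, and the job is handed in when it is done.

Besides the shell and the picture viewer there is one more tool, called after "Emit:" as a command line: name --argument value ..., lists and objects as JSON in quotes. send_rows: Moves the arm, as the interface text tells. Its arguments: {"type":"object","properties":{"steps":{"type":"array","items":{"type":"array","items":{"type":"array","items":{"type":"number"}}}},"grip_force":{"type":"number"}},"required":["steps"]}

```bash
ls; mkdir -p pics
python3 - <<'E'
from station import manip
import cv2,json
s=manip.sense();print({k:s[k] for k in('t','tcp_pos','tool_rot','force','finger_gap')})
for n in('scene','top'):
    im=manip.snapshot(n);cv2.imwrite(f'pics/{n}0.png',cv2.cvtColor(im,cv2.COLOR_RGB2BGR))
for n in('scene','top','wrist'):print(n,manip.camera_params(n))
E
```

```text
pics
{'t': 0.0, 'tcp_pos': array([ 0.26193971, -0.56666847,  0.23033819]), 'tool_rot': array([ 0.38150264,  0.59625738, -0.38046957,  0.59512669]), 'force': array([-0.14681131, -0.84791276, -0.21242697]), 'finger_gap': 1.0003267226361139}
scene {'fx': 516.2613603049501, 'fy': 516.2613603049501, 'cx': 280.4680604731414, 'cy': 208.57901629624675, 'D': array([0.01402573, 0.        , 0.        , 0.        , 0.        ]), 'T': array([[ 0.42017487,  0.71450411, -0.55940769,  1.30513627],
       [ 0.90737437, -0.32322268,  0.26869844, -0.38150072],
       [ 0.01117289, -0.62049253, -0.78413276,  1.25250285],
       [ 0.        ,  0.        ,  0.        ,  1.        ]])}
top {'fx': 458.5930357088601, 'fy': 458.5930357088601, 'cx': 284.28841044105457, 'cy': 214.7818878547841, 'D': array([-0.01205528,  0.        ,  0.        ,  0.        ,  0.        ]), 'T': array([[ 0.03040322, -0.99835457,  0.04861889,  0.43046514],
       [-0.99952793, -0.03015175,  0.00589757,  0.00668736],
       [-0.00442192, -0.04877524, -0.99879999,  1.38549456],
       [ 0.        ,  0.        ,  0.        ,  1.        ]])}
wrist {'fx': 335.29443206552554, 'fy': 335.29443206552554, 'cx': 281.4910097804502, 'cy': 203.27362040424657, 'D': array([-0.01999301,  0.        ,  0.        ,  0.        ,  0.        ]), 'tool_from_camera': array([[ 8.64245645e-04, -2.96555170e-01,  9.55015332e-01,
        -1.41970322e-01],
       [-7.21628542e-04, -9.55015625e-01, -2.96554608e-01,
         7.66196374e-02],
       [ 9.99999366e-01, -4.32870293e-04, -1.03937077e-03,
        -1.70591954e-03],
       [ 0.00000000e+00,  0.00000000e+00,  0.00000000e+00,
         1.00000000e+00]])}
```

View pics/scene0.png

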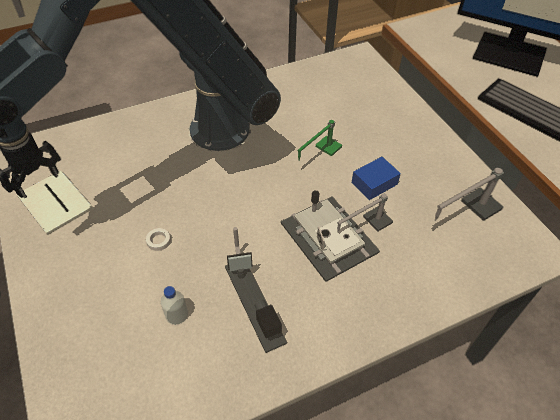

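View pics/top0.png

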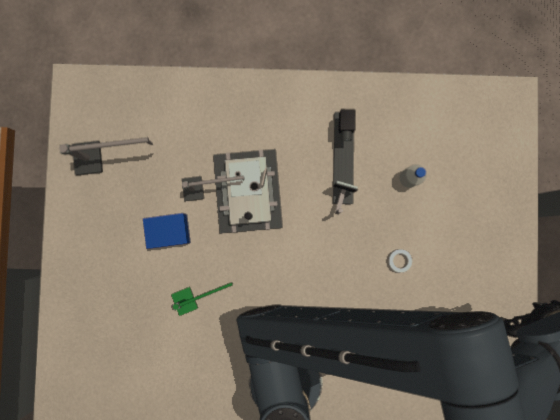

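The scene shows three pointers in the top view. The green one is at (185,300), a small grey one over the stage at (195,188) with its tip near (242,180), and a larger grey one at (90,155). Green is excluded and the smaller of the rest is meant, so it is the one over the stage. I'll confirm that in an enlarged crop.

Run:
```python
import cv2
a=cv2.imread('pics/top0.png');cv2.imwrite('pics/topc.png',cv2.resize(a[135:245,170:290],None,fx=6,fy=5.4,interpolation=cv2.INTER_CUBIC))
cv2.imwrite('pics/topm.png',cv2.resize(a[100:225,310:370],None,fx=4.8,fy=4.8,interpolation=cv2.INTER_CUBIC))
a=cv2.imread('pics/scene0.png');cv2.imwrite('pics/scc.png',cv2.resize(a[180:285,270:400],None,fx=6,fy=5.7,interpolation=cv2.INTER_CUBIC))
```

```text
(no output)
```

View pics/topc.png

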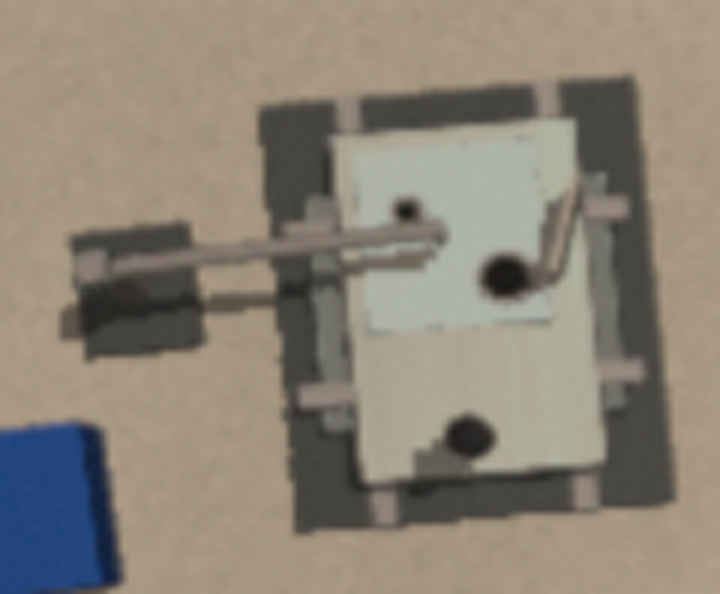

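View pics/topm.png

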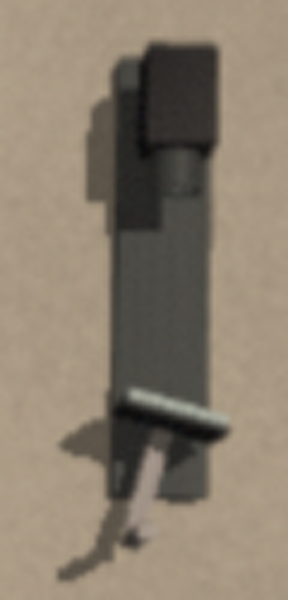

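View pics/scc.png

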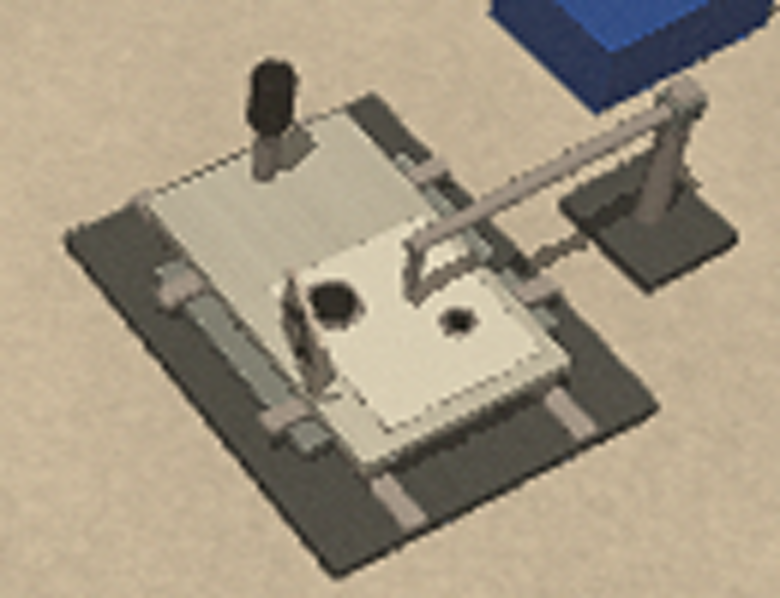

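The crop confirms it: the small grey pointer stands over the carrier. Its bar ends at top crop (437,230), and its needle tip is at scene crop (415,300). Next I'll compute positions.

```bash
cat > h.py <<'E'
import numpy as np,cv2
from scipy.spatial.transform import Rotation as R
from station import manip
def K(p):return np.array([[p['fx'],0,p['cx']],[0,p['fy'],p['cy']],[0,0,1.]])
def T(n,s=None):
    p=manip.camera_params(n)
    if n!='wrist':return p['T']
    s=s or manip.sense();M=np.eye(4);M[:3,:3]=R.from_quat(s['tool_rot']).as_matrix();M[:3,3]=s['tcp_pos'];return M@p['tool_from_camera']
def onz(n,uv,z,M=None):
    p=manip.camera_params(n);M=T(n) if M is None else M
    x=cv2.undistortPoints(np.array([[uv]],float),K(p),p['D'])[0,0]
    d=M[:3,:3]@[x[0],x[1],1];o=M[:3,3];return (o+d*(z-o[2])/d[2])
def proj(n,X,M=None):
    p=manip.camera_params(n);M=T(n) if M is None else M
    W=np.linalg.inv(M);r,_=cv2.Rodrigues(W[:3,:3]);return cv2.projectPoints(np.array(X,float).reshape(-1,1,3),r,W[:3,3],K(p),p['D'])[0].reshape(-1,2)
E
python3 - <<'E'
from h import *
np.set_printoptions(precision=4,suppress=True)
c=lambda u,v:(170+u/6,135+v/5.4)
s=lambda u,v:(270+u/6,180+v/5.7)
m=lambda u,v:(310+u/4.8,100+v/4.8)
cor=np.array([onz('top',c(*x),.012) for x in[(260,105),(633,76),(675,500),(297,532)]]);print('base',cor,cor.mean(0))
for a,b in((0,3),(1,2)):
  d=cor[a]-cor[b];print('yaw',np.arctan2(d[1],d[0]),np.linalg.norm(d))
for a,b in((0,1),(3,2)):
  d=cor[a]-cor[b];print('yaw',np.arctan2(-d[0],d[1]),np.linalg.norm(d))
print('carrier',[onz('top',c(*x),.046) for x in[(330,137),(575,118),(605,468),(365,485)]])
print('sw',onz('top',c(407,210),.05),onz('scene',s(460,321),.05))
print('lw',onz('top',c(506,277),.05),onz('scene',s(335,303),.05))
print('knob',onz('top',c(470,436),.126),onz('scene',s(273,75),.126))
print('barend',onz('top',c(440,230),.104),onz('scene',s(415,248),.104),'tip',onz('scene',s(415,298),.056))
print('post',onz('top',c(90,265),.116))
print('pin',onz('top',m(133,538),.125),'glass top ends',[onz('top',m(*x),.105) for x in((125,393),(228,430))])
r=[onz('top',m(*x),.012) for x in((113,60),(208,497),(110,495))];print('rail',r)
print('housing',[onz('top',m(*x),.094) for x in((148,45),(217,47),(215,150),(147,148))])
E
```

```text
base [[0.6733 0.2346 0.012 ]
 [0.6952 0.0474 0.012 ]
 [0.4588 0.019  0.012 ]
 [0.4353 0.2071 0.012 ]] [0.5656 0.127  0.012 ]
yaw 0.11539670052821767 0.2395909443535541
yaw 0.11953867519115338 0.2380832178838164
yaw 0.11617462477121794 0.1885452948170601
yaw 0.12413615358790542 0.18953860785051213
carrier [array([0.6507, 0.194 , 0.046 ]), array([0.6647, 0.0741, 0.046 ]), array([0.4743, 0.0533, 0.046 ]), array([0.4616, 0.1699, 0.046 ])]
sw [0.6113 0.1543 0.05  ] [0.6167 0.1603 0.05  ]
lw [0.5762 0.1047 0.05  ] [0.5824 0.1113 0.05  ]
knob [0.4861 0.1129 0.126 ] [0.4918 0.1192 0.126 ]
barend [0.594  0.1325 0.104 ] [0.601  0.1384 0.104 ] tip [0.599 0.145 0.056]
post [0.5695 0.2932 0.116 ]
pin [ 0.5037 -0.1326  0.125 ] glass top ends [array([ 0.5895, -0.128 ,  0.105 ]), array([ 0.5696, -0.1887,  0.105 ])]
rail [array([ 0.8122, -0.1251,  0.012 ]), array([ 0.5373, -0.1913,  0.012 ]), array([ 0.5367, -0.13  ,  0.012 ])]
housing [array([ 0.7991, -0.1378,  0.094 ]), array([ 0.7991, -0.1788,  0.094 ]), array([ 0.7372, -0.1789,  0.094 ]), array([ 0.7372, -0.1386,  0.094 ])]
```

Run:
```python
from h import *
print(R.from_quat(manip.sense()['tool_rot']).as_matrix().round(3))
print('bottle cap',onz('top',(420,173),.13),'tape',onz('top',(400,261),.02),'box',onz('top',(166,231),.055))
```

```text
[[-0.     0.908  0.419]
 [ 0.002  0.419 -0.908]
 [-1.     0.    -0.002]]
bottle cap [ 0.6179594  -0.35582246  0.13      ] tape [ 0.37011633 -0.33245672  0.02      ] box [0.43770038 0.35663306 0.055     ]
```

Emit:
send_rows --steps '[[[0,0.019,0.056,0.005,-0.04],[0,0.038,0.112,0.01,-0.08],[0,0.057,0.168,0.015,-0.12],[0,0.076,0.224,0.02,-0.16],[0,0.095,0.28,0.02,-0.2],[0,0.114,0.336,0.02,-0.24],[0,0.133,0.392,0.02,-0.28],[0,0.152,0.448,0.02,-0.315]]]'

```text
t: 1.1
tcp_pos: [0.4144, -0.1175, 0.2513]
tool_rot: [0.47, 0.528, -0.47, 0.528]
force: [0.6, 0.1, 1.3]
finger_gap: 1.0
```

Run:
```python
from h import *
s=manip.sense();im=manip.snapshot('wrist');np.save('M1.npy',T('wrist',s));print(s['t'],s['tcp_pos'],s['tool_rot'],s['force'])
cv2.imwrite('pics/w1.png',cv2.cvtColor(im,cv2.COLOR_RGB2BGR))
```

```text
1.1 [ 0.41436346 -0.1175059   0.25125116] [ 0.47018799  0.52813802 -0.47011423  0.52819135] [0.62045406 0.11443456 1.27716607]
```

View pics/w1.png

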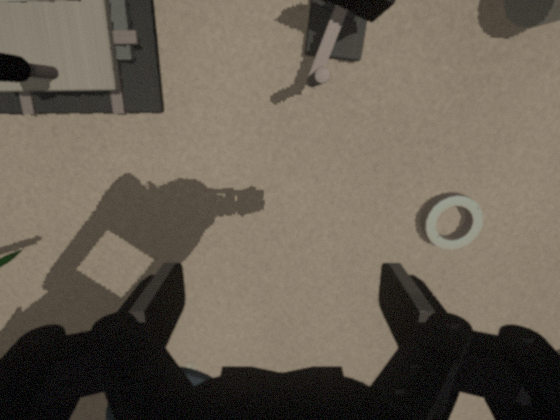

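Emit:
send_rows --steps '[[[0,0.05,0.0,0.0,0.0],[0,0.09,0.01,0.0,0.0],[0,0.09,0.01,0.0,0.0]]]'

```text
t: 1.52
tcp_pos: [0.5065, -0.1092, 0.251]
tool_rot: [0.469, 0.529, -0.469, 0.53]
force: [-0.3, -1.1, 0.0]
finger_gap: 0.999
```

Run:
```python
from h import *
s=manip.sense();im=manip.snapshot('wrist');np.save('M2.npy',T('wrist',s));print(s['t'],s['tcp_pos'],s['qd'].round(3))
cv2.imwrite('pics/w2.png',cv2.cvtColor(im,cv2.COLOR_RGB2BGR))
print('pin',onz('wrist',(322,73),.125,np.load('M1.npy')))
```

```text
1.525 [ 0.50651369 -0.10916032  0.25098394] [-0.03  -0.031  0.08  -0.018  0.027 -0.011]
pin [ 0.51194742 -0.13458229  0.125     ]
```

View pics/w2.png

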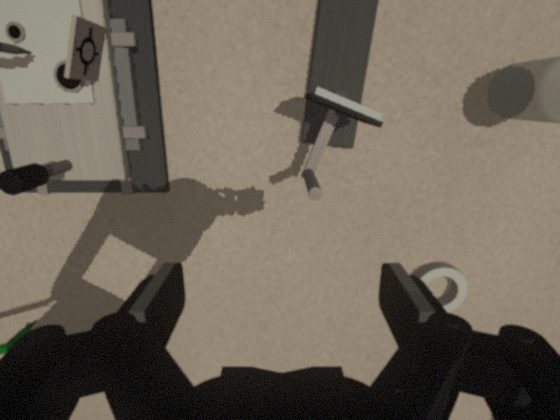

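Emit:
send_rows --steps '[[[0,0.0,0.06,0.0,0.0],[0,0.0,0.12,0.0,0.0],[0,-0.005,0.18,0.0,0.0],[0,-0.01,0.22,0.0,0.0],[0,-0.01,0.22,0.0,0.0]]]'

```text
t: 2.2
tcp_pos: [0.4919, 0.1123, 0.2511]
tool_rot: [0.468, 0.53, -0.469, 0.529]
force: [0.3, 0.6, 0.1]
finger_gap: 1.001
```

Run:
```python
from h import *
s=manip.sense();im=manip.snapshot('wrist');np.save('M3.npy',T('wrist',s));print(s['t'],s['tcp_pos'],s['qd'].round(3))
cv2.imwrite('pics/w3.png',cv2.cvtColor(im,cv2.COLOR_RGB2BGR))
```

```text
2.2 [0.49187455 0.11225995 0.25105769] [-0.055  0.006 -0.013 -0.028 -0.01  -0.017]
```

View pics/w3.png

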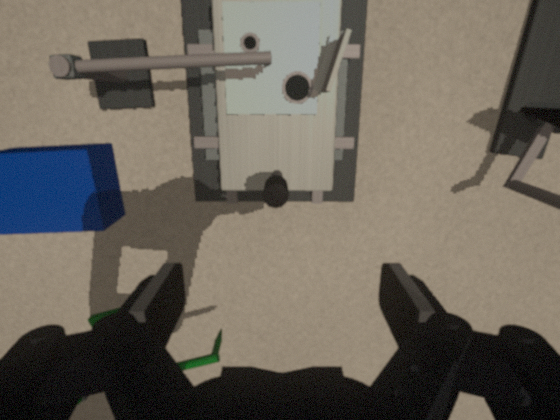

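Run:
```python
import cv2
a=cv2.imread('pics/w3.png');cv2.imwrite('pics/w3c.png',cv2.resize(a[0:210,180:380],None,fx=3.8,fy=2.8,interpolation=cv2.INTER_CUBIC))
a=cv2.imread('pics/w2.png');cv2.imwrite('pics/w2c.png',cv2.resize(a[0:210,270:400],None,fx=4,fy=2.85,interpolation=cv2.INTER_CUBIC))
```

```text
(no output)
```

View pics/w3c.png

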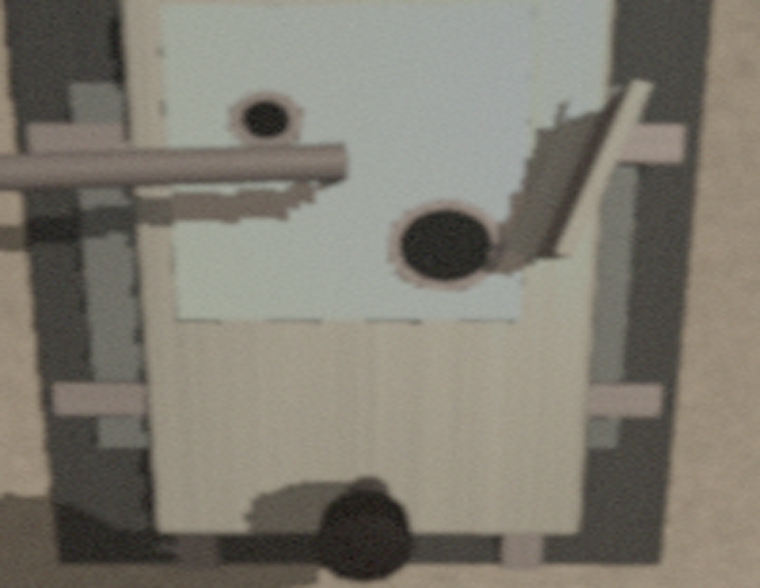

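View pics/w2c.png

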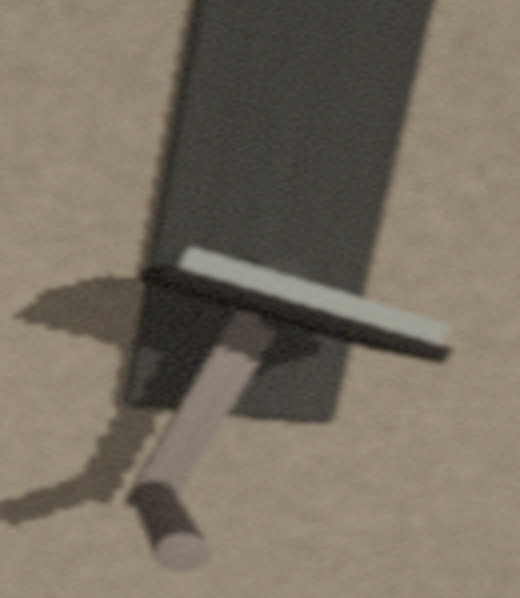

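Run:
```python
import cv2
a=cv2.imread('pics/w2.png');cv2.imwrite('pics/w2d.png',cv2.resize(a[0:110,0:130],None,fx=6,fy=5.4,interpolation=cv2.INTER_CUBIC))
a=cv2.imread('pics/scene0.png');cv2.imwrite('pics/scd.png',cv2.resize(a[210:255,310:370],None,fx=12,fy=12,interpolation=cv2.INTER_CUBIC))
```

```text
(no output)
```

View pics/w2d.png

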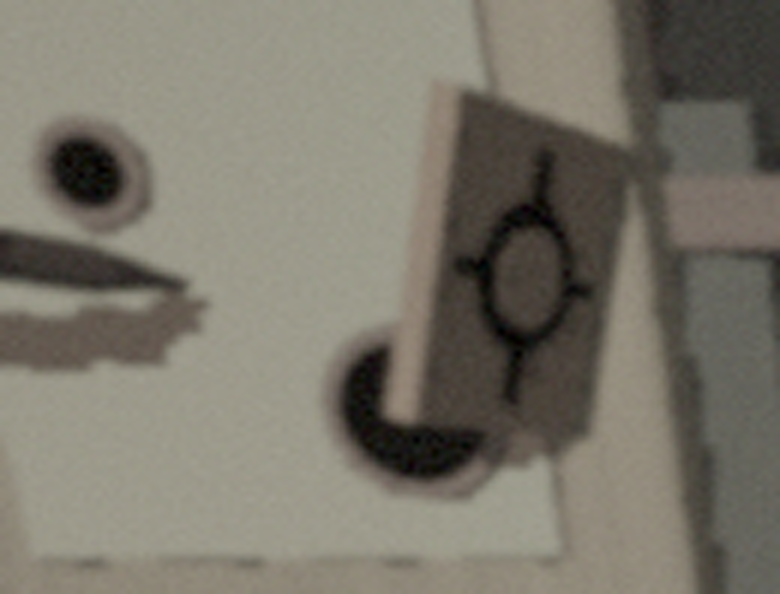

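View pics/scd.png

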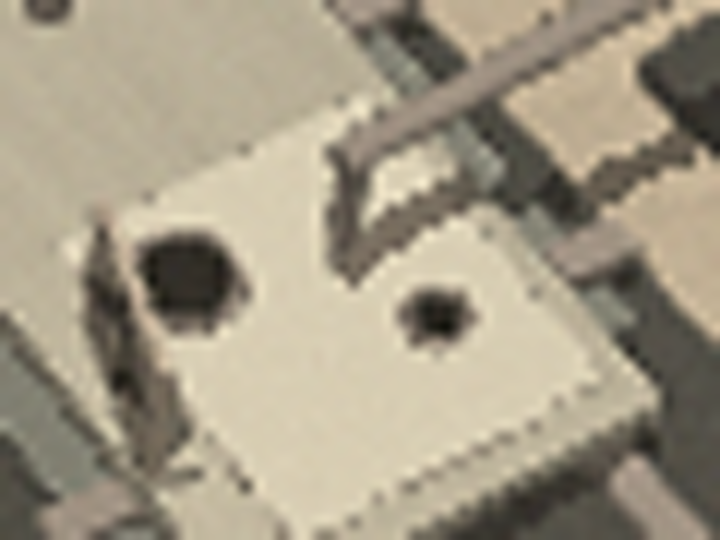

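Run:
```python
from h import *
np.set_printoptions(precision=4,suppress=True)
M=np.load('M3.npy');c=lambda u,v:(180+u/3.8,v/2.8);f=lambda u,v,z:onz('wrist',c(u,v),z,M)
sw,lw,kn=f(266,118,.05),f(447,244,.05),f(366,547,.126)
print('sw',sw,'lw',lw,'knob',kn,'barend',f(345,162,.104),'post',onz('wrist',(64,66),.116,M))
d=sw-lw;print('yaw',np.arctan2(d[1],d[0])-np.arctan2(45,40),np.linalg.norm(d))
b=[f(*x,.012) for x in((58,562),(662,562))];print('base near corners',b)
d=b[0]-b[1];print(np.arctan2(-d[0],d[1]),np.linalg.norm(d))
M=np.load('M2.npy');m=lambda u,v:(270+u/4,v/2.85);g=lambda u,v,z:onz('wrist',m(u,v),z,M)
print('pin',g(182,550,.125));print('frame top',[g(*x,.105) for x in((188,248),(450,330),(145,272),(448,355))])
r=[g(*x,.012) for x in((192,0),(127,405),(435,0),(332,422))];print('rail',r)
for i in(0,2):
  d=r[i]-r[i+1];print(np.arctan2(d[1],d[0]))
```

```text
sw [0.614  0.1591 0.05  ] lw [0.5797 0.1095 0.05  ] knob [0.4907 0.1187 0.126 ] barend [0.5972 0.1359 0.104 ] post [0.5717 0.2942 0.116 ]
yaw 0.12149838489928522 0.06029859308171165
base near corners [array([0.4397, 0.2116, 0.012 ]), array([0.4626, 0.0241, 0.012 ])]
0.12126616966875099 0.18897998138602254
pin [ 0.5115 -0.1348  0.125 ]
frame top [array([ 0.5949, -0.1255,  0.105 ]), array([ 0.579 , -0.1832,  0.105 ]), array([ 0.5874, -0.1177,  0.105 ]), array([ 0.572 , -0.1843,  0.105 ])]
rail [array([ 0.6819, -0.123 ,  0.012 ]), array([ 0.5389, -0.1261,  0.012 ]), array([ 0.6895, -0.1839,  0.012 ]), array([ 0.5392, -0.1847,  0.012 ])]
0.021786234417957094
0.00545344958141446
```

Run:
```python
from h import *
np.set_printoptions(precision=4,suppress=True)
M=np.load('M2.npy')
t,s=onz('wrist',(30.8,52.8),.056,M),onz('wrist',(14.5,31.9),.05,M);print('w2 tip',t,s,t-s)
t,s=onz('scene',(338.9,233.7),.056),onz('scene',(346.3,236.4),.05);print('scene',t,s,t-s)
print('mk w2',onz('wrist',(525/6,275/5.4),.072,M))
```

```text
w2 tip [0.5965 0.1404 0.056 ] [0.6136 0.1587 0.05  ] [-0.0171 -0.0182  0.006 ]
scene [0.603  0.1419 0.056 ] [0.6165 0.1592 0.05  ] [-0.0135 -0.0173  0.006 ]
mk w2 [0.6029 0.078  0.072 ]
```

Emit:
send_rows --steps '[[[0,-0.001,0.006,-0.055,0],[0,-0.001,0.006,-0.11,0],[0,-0.001,0.006,-0.161,0],[0,-0.001,0.006,-0.161,0],[1,-0.001,0.006,-0.161,0],[1,-0.001,0.006,-0.161,0],[1,-0.001,0.006,-0.161,0],[1,-0.001,0.006,-0.161,0]]]' --grip_force 40

```text
t: 3.25
tcp_pos: [0.494, 0.1168, 0.0919]
tool_rot: [0.47, 0.528, -0.469, 0.529]
force: [-0.7, 0.1, 7.6]
finger_gap: 0.245
```

Emit:
send_rows --steps '[[[1,0,0,0,0],[1,0,0,0,0],[1,0,0,0,0]]]'

```text
t: 3.62
tcp_pos: [0.494, 0.1168, 0.0919]
tool_rot: [0.47, 0.528, -0.469, 0.529]
force: [-1.8, -0.4, 7.5]
finger_gap: 0.246
```

Run:
```python
from h import *
s=manip.sense();im=manip.snapshot('wrist');np.save('M4.npy',T('wrist',s));print(s['t'],s['tcp_pos'],s['finger_gap'],s['force'])
cv2.imwrite('pics/w4.png',cv2.cvtColor(im,cv2.COLOR_RGB2BGR))
```

```text
3.625 [0.49402956 0.11678814 0.0919366 ] 0.24568006913022744 [-1.83396112 -0.44337304  7.50953734]
```

View pics/w4.png

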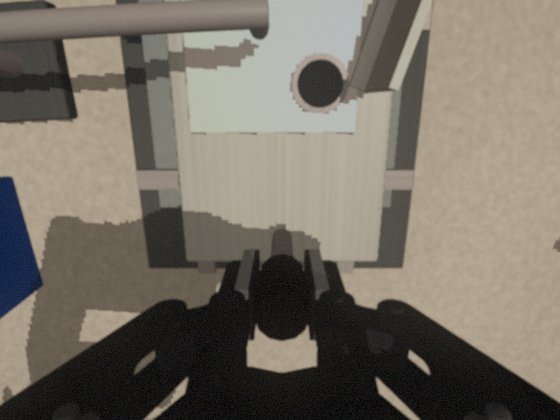

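Run:
```python
from h import *
np.set_printoptions(precision=4,suppress=True)
a=cv2.imread('pics/w4.png');cv2.imwrite('pics/w4c.png',cv2.resize(a[0:120,200:380],None,fx=4.4,fy=5,interpolation=cv2.INTER_CUBIC))
M=np.load('M4.npy');l=onz('wrist',(320.5,83),.05,M);d=R.from_euler('z',.12).as_matrix()@[.04,.045,0]
print(l,l+d,d,onz('wrist',(259,34),.056,M),'knob from lw',l+R.from_euler('z',.12).as_matrix()@[-.088,.02,0])
```

```text
[0.5798 0.1086 0.05  ] [0.6142 0.1581 0.05  ] [0.0343 0.0495 0.    ] [0.5982 0.1421 0.056 ] knob from lw [0.4901 0.1179 0.05  ]
```

View pics/w4c.png

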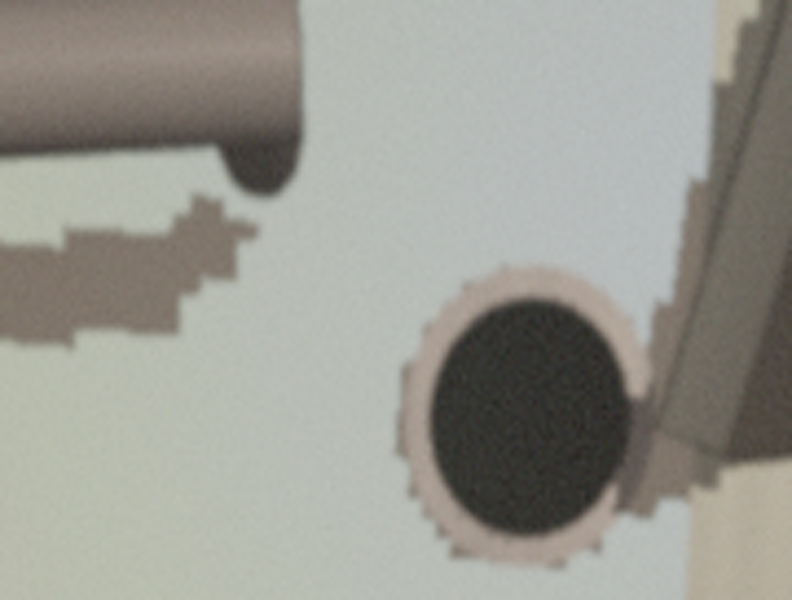

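Emit:
send_rows --steps '[[[1,-0.004,-0.004,0,0],[1,-0.009,-0.009,0,0],[1,-0.014,-0.014,0,0],[1,-0.017,-0.0175,0,0],[1,-0.017,-0.0175,0,0],[1,-0.017,-0.0175,0,0]]]'

```text
t: 4.42
tcp_pos: [0.4776, 0.099, 0.0919]
tool_rot: [0.47, 0.528, -0.469, 0.53]
force: [0.4, -0.9, 8.1]
finger_gap: 0.246
```

Run:
```python
from h import *
s=manip.sense();M=T('wrist',s)
for n in('wrist','scene','top'):
    im=manip.snapshot(n);cv2.imwrite(f'pics/{n}5.png',cv2.cvtColor(im,cv2.COLOR_RGB2BGR))
np.save('M5.npy',M);print(s['t'],s['tcp_pos'],s['finger_gap'],s['force'])
a=cv2.imread('pics/wrist5.png');cv2.imwrite('pics/w5c.png',cv2.resize(a[0:120,200:380],None,fx=4.4,fy=5,interpolation=cv2.INTER_CUBIC))
a=cv2.imread('pics/scene5.png');cv2.imwrite('pics/sc5.png',cv2.resize(a[210:255,310:370],None,fx=12,fy=12,interpolation=cv2.INTER_CUBIC))
```

```text
4.425 [0.47756282 0.09902076 0.09190155] 0.24648713991070964 [ 0.37168648 -0.89150419  8.12961511]
```

View pics/w5c.png

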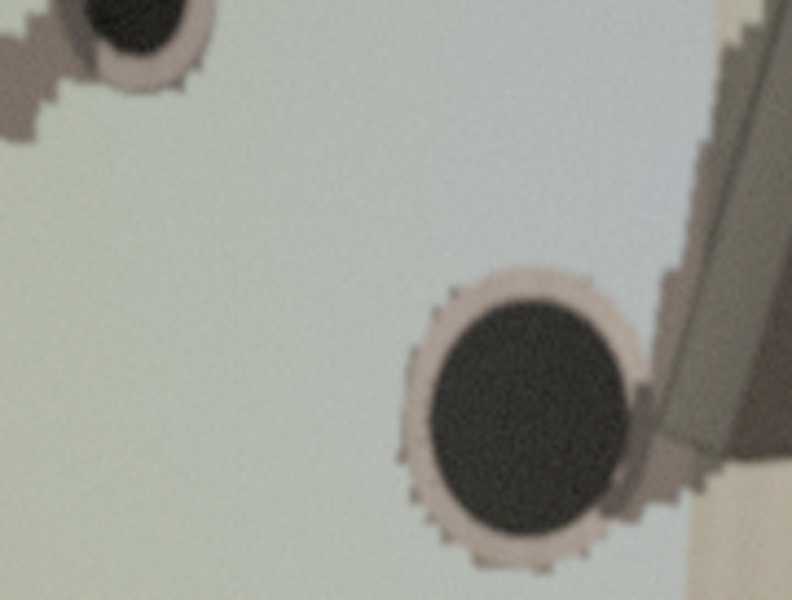

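View pics/sc5.png

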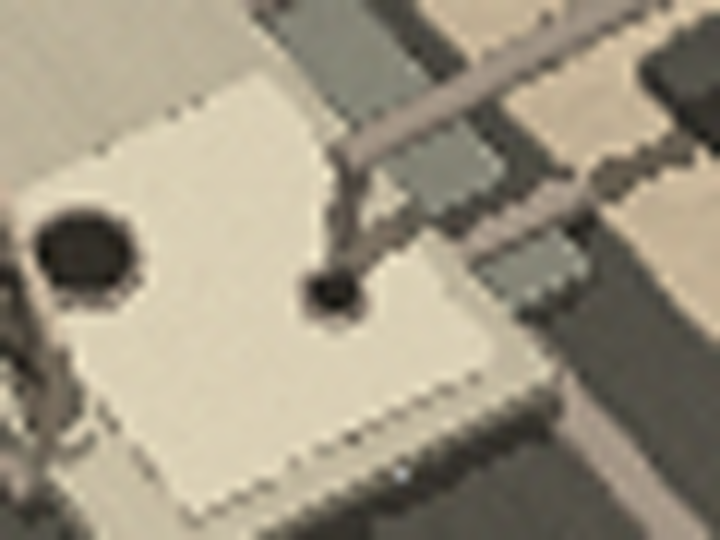

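Run:
```python
from h import *
np.set_printoptions(precision=4,suppress=True)
sw=onz('scene',(310+336/12,210+294/12),.05)
print('sw',sw);p=proj('scene',[sw,sw+[0,0,.006],sw+[.005,0,.006],sw+[0,.005,.006]]);print((p-[310,210])*12)
for uv in((338.9,233.7),(338.6,233.2)):print(onz('scene',uv,.056)-sw)
a=cv2.imread('pics/top5.png');cv2.imwrite('pics/t5.png',cv2.resize(a[155:205,215:275],None,fx=10,fy=10,interpolation=cv2.INTER_CUBIC))
a=cv2.imread('pics/top0.png');cv2.imwrite('pics/t0.png',cv2.resize(a[155:205,215:275],None,fx=10,fy=10,interpolation=cv2.INTER_CUBIC))
```

```text
sw [0.6009 0.1408 0.05  ]
[[336.     294.    ]
 [338.4866 279.3267]
 [348.6687 294.9555]
 [356.9347 272.2643]]
[0.0021 0.0011 0.006 ]
[0.0002 0.0012 0.006 ]
```

View pics/t5.png

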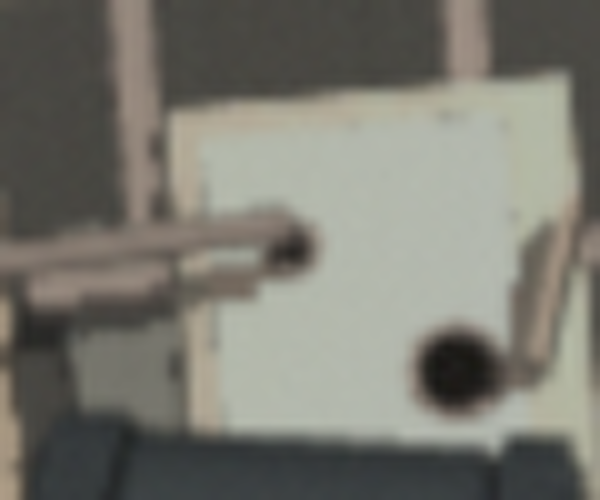

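View pics/t0.png

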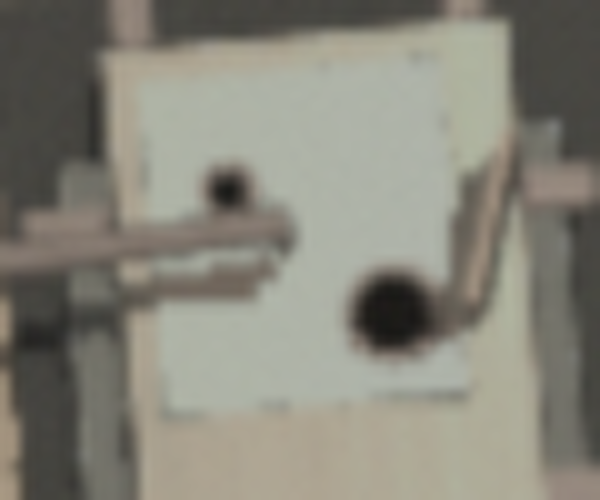

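Emit:
send_rows --steps '[[[1,0.001,0.0012,0,0],[1,0.001,0.0012,0,0],[1,0.001,0.0012,0,0],[1,0.001,0.0012,0,0],[1,0.001,0.0012,0,0],[1,0.001,0.0012,0,0],[1,0.001,0.0012,0,0],[1,0.001,0.0012,0,0]]]'

```text
t: 5.58
tcp_pos: [0.478, 0.1002, 0.0919]
tool_rot: [0.47, 0.528, -0.469, 0.53]
force: [-1.8, -0.9, 9.1]
finger_gap: 0.244
```

Run:
```python
from h import *
s=manip.sense()
im=manip.snapshot('scene');cv2.imwrite('pics/scene6.png',cv2.cvtColor(im,cv2.COLOR_RGB2BGR))
im=manip.snapshot('top');cv2.imwrite('pics/top6.png',cv2.cvtColor(im,cv2.COLOR_RGB2BGR))
print(s['t'],s['tcp_pos'],s['force'])
a=cv2.imread('pics/scene6.png')[210:255,310:370];b=cv2.imread('pics/top6.png')[160:205,215:265]
cv2.imwrite('pics/c6.png',np.hstack([cv2.resize(a,(420,315),interpolation=cv2.INTER_CUBIC),cv2.resize(b,(350,315),interpolation=cv2.INTER_CUBIC)]))
```

```text
5.575 [0.4780065  0.10018518 0.09191311] [-1.82793253 -0.94177614  9.05426771]
```

View pics/c6.png

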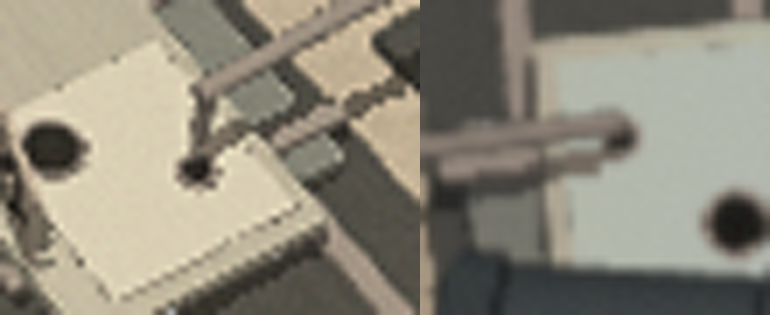

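The tip sits over the small well in both views, within about 1 mm. Next I'll move to the large well.

Emit:
send_rows --steps '[[[1,0.004,0.006,0,0],[1,0.01,0.015,0,0],[1,0.017,0.0245,0,0],[1,0.024,0.0345,0,0],[1,0.03,0.0435,0,0],[1,0.0345,0.0495,0,0],[1,0.0345,0.0495,0,0],[1,0.0345,0.0495,0,0]]]'

```text
t: 6.68
tcp_pos: [0.5132, 0.1504, 0.092]
tool_rot: [0.471, 0.528, -0.468, 0.53]
force: [0.3, 1.9, 6.7]
finger_gap: 0.248
```

Run:
```python
from h import *
s=manip.sense();np.save('M7.npy',T('wrist',s))
for n in('wrist','scene','top'):
    im=manip.snapshot(n);cv2.imwrite(f'pics/{n}7.png',cv2.cvtColor(im,cv2.COLOR_RGB2BGR))
print(s['t'],s['tcp_pos'],s['force'])
a=cv2.imread('pics/scene7.png')[210:255,310:370];b=cv2.imread('pics/top7.png')[160:205,215:265];c=cv2.imread('pics/wrist7.png')[0:135,200:380]
cv2.imwrite('pics/c7.png',np.vstack([np.hstack([cv2.resize(a,(420,300),interpolation=cv2.INTER_CUBIC),cv2.resize(b,(350,300),interpolation=cv2.INTER_CUBIC)]),cv2.resize(c,(770,300))]))
```

```text
6.675 [0.51316987 0.15044771 0.09195658] [0.29887664 1.8871471  6.74443139]
```

View pics/c7.png

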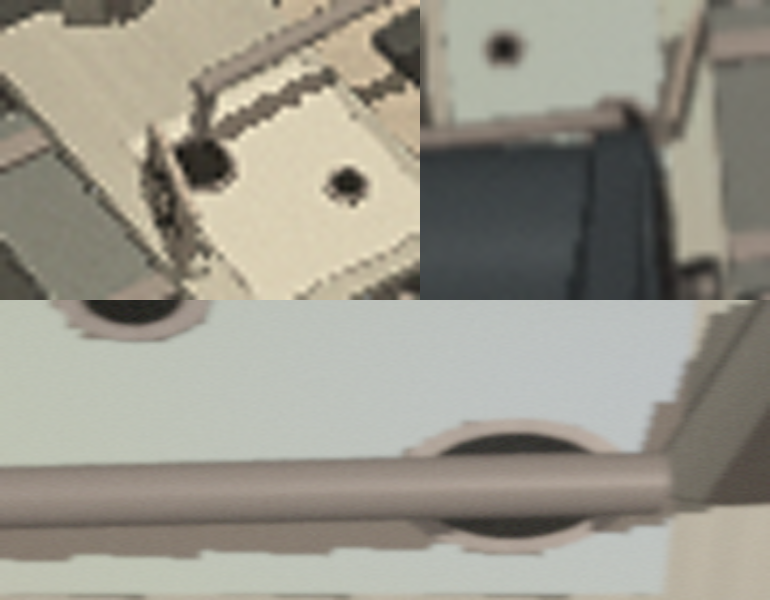

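Run:
```python
from h import *
np.set_printoptions(precision=4,suppress=True)
a=cv2.imread('pics/scene7.png',0)[225:245,328:352].astype(float)
def dark(n,r):
    a=cv2.imread(n,0);y0,y1,x0,x1=r;b=a[y0:y1,x0:x1];m=(b<75).astype(np.uint8)
    k,l,st,c=cv2.connectedComponentsWithStats(m);return [(st[i][4],(c[i]+[x0,y0]).round(2)) for i in range(1,k) if st[i][4]>8]
print('lw7',dark('pics/scene7.png',(225,245,330,352)));print('sw6',dark('pics/scene6.png',(222,245,330,352)));print('0',dark('pics/scene0.png',(222,245,315,352)))
print('w7 lw',dark('pics/wrist7.png',(0,110,270,360)))
M=np.load('M7.npy');p0=np.array([.597,.1412,.05])
s6=onz('scene',(338.1,234.3),.05);l7=onz('scene',(339.3,234.45),.05);print(s6,l7,l7-s6)
c=lambda u,v:(200+u*180/770,(v-300)*135/300)
print('lw wrist',onz('wrist',c(520,490),.05,M))
a=cv2.imread('pics/scene7.png')[222:247,322:357];cv2.imwrite('pics/c7b.png',cv2.resize(a,None,fx=20,fy=20,interpolation=cv2.INTER_CUBIC))
```

```text
lw7 [(np.int32(40), array([338.52, 233.82])), (np.int32(21), array([332.86, 239.33]))]
sw6 [(np.int32(12), array([337.67, 233.5 ]))]
0 [(np.int32(37), array([325.08, 232.46])), (np.int32(21), array([319.43, 237.95])), (np.int32(9), array([346., 236.]))]
w7 lw [(np.int32(182), array([319.42,  65.1 ])), (np.int32(228), array([319.72, 100.78]))]
[0.6004 0.1414 0.05  ] [0.6023 0.1443 0.05  ] [0.0019 0.0029 0.    ]
lw wrist [0.5979 0.1416 0.05  ]
```

View pics/c7b.png

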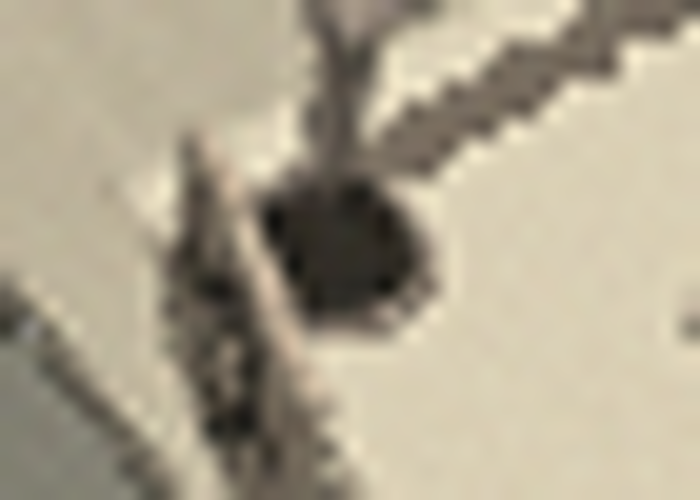

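Emit:
send_rows --steps '[[[1,-0.001,-0.001,0,0],[1,-0.001,-0.001,0,0],[1,-0.001,-0.001,0,0],[1,-0.001,-0.001,0,0],[1,-0.001,-0.001,0,0],[1,-0.001,-0.001,0,0],[1,-0.001,-0.001,0,0],[1,-0.001,-0.001,0,0]]]'

```text
t: 7.82
tcp_pos: [0.5125, 0.1493, 0.0919]
tool_rot: [0.471, 0.527, -0.468, 0.53]
force: [1.2, 1.5, 5.1]
finger_gap: 0.245
```

Emit:
send_rows --steps '[[[1,0,0,0,0],[1,0,0,0,0],[0.55,0,0,0,0],[0.3,0,0,0,0],[0,0,0,0,0],[0,0,0,0,0],[0,0,0,0.06,0],[0,0,0,0.12,0]]]'

```text
t: 8.82
tcp_pos: [0.51, 0.1487, 0.2104]
tool_rot: [0.469, 0.529, -0.471, 0.528]
force: [0.1, -0.7, -0.7]
finger_gap: 0.996
```

Run:
```python
from h import *
s=manip.sense()
for n in('wrist','scene','top'):
    im=manip.snapshot(n);cv2.imwrite(f'pics/{n}8.png',cv2.cvtColor(im,cv2.COLOR_RGB2BGR))
np.save('M8.npy',T('wrist',s));print(s['t'],s['tcp_pos'],s['force'],s['qd'].round(3))
a=cv2.imread('pics/scene8.png')[222:247,322:357];b=cv2.imread('pics/top8.png')[160:205,215:265];c=cv2.imread('pics/wrist8.png')[0:200,180:380]
cv2.imwrite('pics/c8.png',np.hstack([cv2.resize(a,(420,300),interpolation=cv2.INTER_CUBIC),cv2.resize(b,(350,300),interpolation=cv2.INTER_CUBIC)]))
```

```text
8.825 [0.50998138 0.14870418 0.21042241] [ 0.13544519 -0.65100103 -0.74549783] [-1.000e-03 -7.290e-01 -4.710e-01 -0.000e+00  1.149e+00 -3.000e-03]
```

View pics/c8.png

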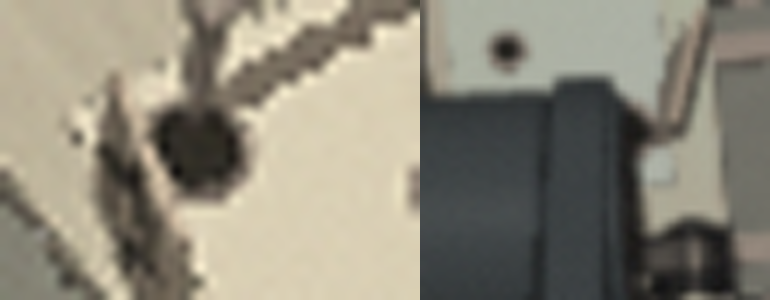

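View pics/wrist8.png

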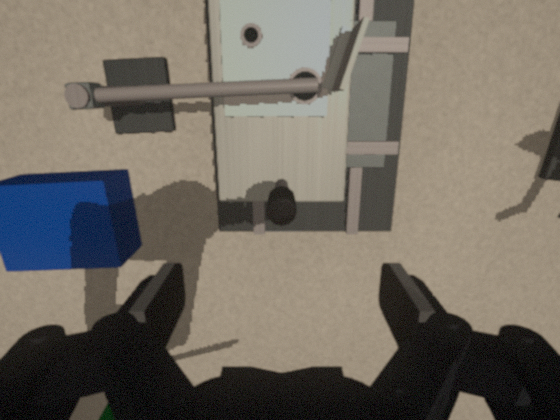

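Emit:
send_rows --steps '[[[0,0,-0.05,0.015,0],[0,0,-0.1,0.03,0],[0,0,-0.155,0.04,0],[0,-0.002,-0.21,0.04,0],[0,-0.004,-0.255,0.04,0],[0,-0.004,-0.258,0.04,0],[0,-0.004,-0.258,0.04,0]]]'

```text
t: 9.85
tcp_pos: [0.5057, -0.1086, 0.2491]
tool_rot: [0.47, 0.529, -0.47, 0.527]
force: [0.7, 0.4, 0.4]
finger_gap: 1.003
```

Run:
```python
from h import *
s=manip.sense()
for n in('wrist','top','scene'):
    im=manip.snapshot(n);cv2.imwrite(f'pics/{n}9.png',cv2.cvtColor(im,cv2.COLOR_RGB2BGR))
np.save('M9.npy',T('wrist',s));print(s['t'],s['tcp_pos'],s['q'].round(3))
a=cv2.imread('pics/wrist9.png')
cv2.imwrite('pics/c9.png',np.hstack([cv2.resize(a[0:110,0:120],(440,400),interpolation=cv2.INTER_CUBIC),cv2.resize(cv2.imread('pics/top9.png')[155:205,215:260],(360,400),interpolation=cv2.INTER_CUBIC)]))
```

```text
9.85 [ 0.50574374 -0.1085587   0.24907331] [-4.280e-01  3.610e-01  1.677e+00  1.000e-03  1.106e+00  1.026e+00]
```

View pics/c9.png

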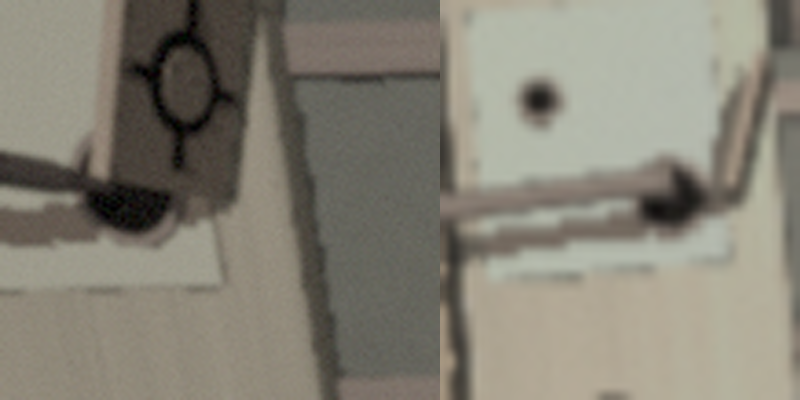

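View pics/wrist9.png

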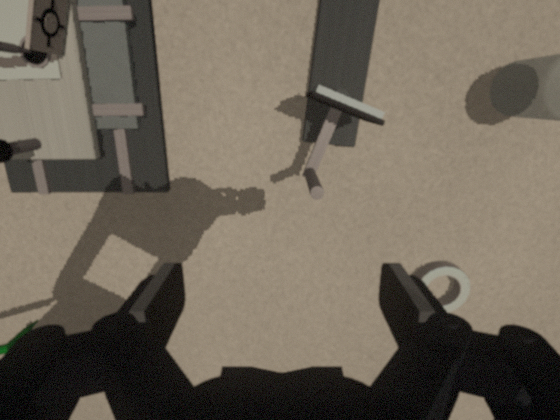

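Run:
```python
from h import *
np.set_printoptions(precision=4,suppress=True)
def edge(n,f,rows,x0,x1,sgn,M):
    g=cv2.GaussianBlur(cv2.imread(f,0),(0,0),.8).astype(float);P=[]
    for v in rows:
        d=sgn*np.diff(g[v,x0(v):x1(v)]);i=int(d.argmax())
        if d[i]<6 or i in(0,len(d)-1):continue
        a,b,c=d[i-1],d[i],d[i+1];P.append((x0(v)+i+.5+.5*(a-c)/(a-2*b+c),v))
    X=np.array([onz(n,p,.012,M)for p in P])
    if len(X)<10:print(len(X));return
    for _ in range(3):
        k=np.polyfit(X[:,0],X[:,1],1);r=X[:,1]-np.polyval(k,X[:,0]);X=X[abs(r)<max(.001,2*r.std())]
    print(f,sgn,'n',len(X),'yaw',np.arctan(k[0]),'rms',r.std(),'y@.588',np.polyval(k,.588),X[:,0].min(),X[:,0].max())
Mt=T('top')
for f in('pics/top0.png','pics/top9.png'):
    edge('top',f,range(145,180),lambda v:346,lambda v:360,1,Mt)
    edge('top',f,range(112,185),lambda v:328,lambda v:338,-1,Mt)
for f,m in(('pics/w2.png','M2.npy'),('pics/wrist9.png','M9.npy')):
    M=np.load(m)
    edge('wrist',f,range(2,85),lambda v:int(375-v*.22)-8,lambda v:int(375-v*.22)+10,1,M)
    edge('wrist',f,range(2,85),lambda v:int(318-v*.1)-9,lambda v:int(318-v*.1)+9,-1,M)
M=np.load('M9.npy')
print('marker',onz('wrist',(50.4,22.5),.072,M))
mr=cv2.imread('pics/wrist9.png');print('pin',onz('wrist',(316.5,192.5),.125,M))
sw=onz('top',(227,167),.05);Rz=R.from_euler('z',.12).as_matrix();print('top sw,lw',sw,sw-Rz@[.04,.045,0],'tip top',onz('top',(243.0,179.0),.056))
cv2.imwrite('pics/m9.png',cv2.resize(mr[75:205,290:395],None,fx=5,fy=4.5,interpolation=cv2.INTER_CUBIC))
```

```text
pics/top0.png 1 n 35 yaw 0.006471316020379313 rms 0.00032771477074864855 y@.588 -0.18852315558930136 0.6113254773699798 0.7145876453576637
pics/top0.png -1 n 57 yaw 0.0059884987713963184 rms 0.0010034239810027097 y@.588 -0.12618384308715883 0.5942863897857226 0.8138000033858914
pics/top9.png 1 n 31 yaw 0.005477646886571475 rms 0.0003658047450623572 y@.588 -0.18843540728082608 0.6234220929021157 0.7145897229269957
pics/top9.png -1 n 50 yaw 0.0058481493033397305 rms 0.001508140703310181 y@.588 -0.12570984231407498 0.6457660303368532 0.8137909747268612
pics/w2.png 1 n 83 yaw 0.00836203281429805 rms 0.00010375571940989827 y@.588 -0.18386088217081795 0.6083636459273752 0.6876003325024225
pics/w2.png -1 n 83 yaw -0.0028041344620162723 rms 0.0002451417133546872 y@.588 -0.12169878071563048 0.6007876245939618 0.6799891153885184
pics/wrist9.png 1 n 67 yaw 0.0072080314086027525 rms 9.11705153587216e-05 y@.588 -0.1837931120866097 0.6134546205283841 0.6849857689207379
pics/wrist9.png -1 n 83 yaw -0.0032359499980513743 rms 0.0002463479553157809 y@.588 -0.12164006804375341 0.5989493049972144 0.6775929186173414
marker [0.6216 0.1091 0.072 ]
pin [ 0.5112 -0.1345  0.125 ]
top sw,lw [0.6307 0.1868 0.05  ] [0.5963 0.1373 0.05  ] tip top [0.5959 0.138  0.056 ]
```

View pics/m9.png

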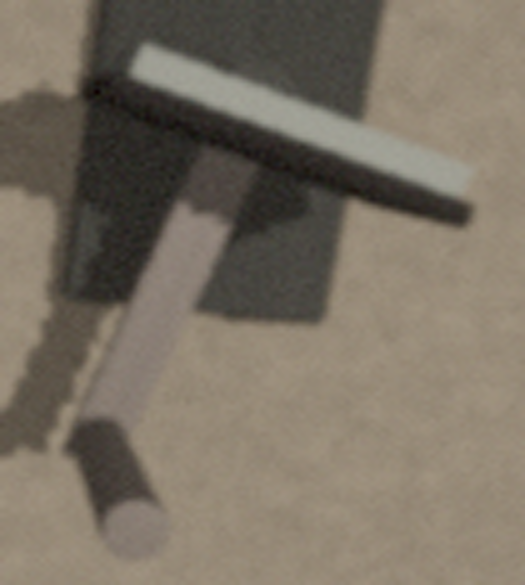

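Emit:
send_rows --steps '[[[0,0.0055,-0.026,-0.05,0],[0,0.0055,-0.026,-0.1,0],[0,0.0055,-0.026,-0.14,0],[0,0.0055,-0.026,-0.155,0],[0,0.0055,-0.026,-0.155,0],[1,0.0055,-0.026,-0.155,0],[1,0.0055,-0.026,-0.155,0],[1,0.0055,-0.026,-0.155,0]]]'

```text
t: 11.0
tcp_pos: [0.5128, -0.1354, 0.0964]
tool_rot: [0.47, 0.528, -0.469, 0.529]
force: [0.5, 0.2, 0.5]
finger_gap: 0.374
```

Emit:
send_rows --steps '[[[1,0,0,0,0],[1,0,0,0,0],[1,0,0,0,0],[1,0,0,0,0]]]'

```text
t: 11.5
tcp_pos: [0.5126, -0.1364, 0.096]
tool_rot: [0.469, 0.528, -0.47, 0.53]
force: [-1.5, -5.2, 5.1]
finger_gap: 0.129
```

Run:
```python
from h import *
s=manip.sense();np.save('M10.npy',T('wrist',s))
for n in('wrist','top'):
    im=manip.snapshot(n);cv2.imwrite(f'pics/{n}10.png',cv2.cvtColor(im,cv2.COLOR_RGB2BGR))
print(s['t'],s['tcp_pos'],s['finger_gap'],s['force'])
```

```text
11.5 [ 0.5126158  -0.13643647  0.09599632] 0.12866245428683215 [-1.5383073  -5.17311428  5.11253155]
```

View pics/wrist10.png

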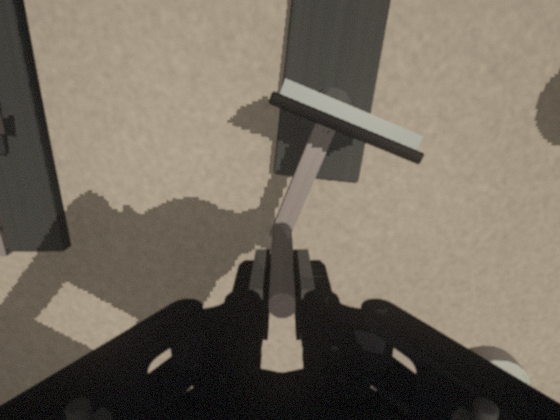

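Emit:
send_rows --steps '[[[1,-0.001,-0.005,0,0.06],[1,-0.0019,-0.0094,0,0.12],[1,-0.0023,-0.0146,0,0.185],[1,-0.0026,-0.0198,0,0.25],[1,-0.0023,-0.025,0,0.315],[1,-0.002,-0.0302,0,0.38],[1,-0.001,-0.0353,0,0.445],[1,0,-0.0404,0,0.51]]]'

```text
t: 12.6
tcp_pos: [0.5119, -0.1746, 0.096]
tool_rot: [0.321, 0.631, -0.32, 0.63]
force: [-0.8, 1.7, 8.0]
finger_gap: 0.128
```

Emit:
send_rows --steps '[[[1,0.0017,-0.0049,0,0.065],[1,0.0033,-0.0098,0,0.13],[1,0.0055,-0.0145,0,0.195],[1,0.0078,-0.0192,0,0.26],[1,0.0125,-0.0266,0,0.37],[1,0.0176,-0.033,0,0.47],[1,0.0176,-0.033,0,0.47],[1,0.0176,-0.033,0,0.47]]]'

```text
t: 13.6
tcp_pos: [0.5286, -0.2077, 0.096]
tool_rot: [0.166, 0.688, -0.165, 0.686]
force: [-4.1, 0.5, 9.0]
finger_gap: 0.126
```

Run:
```python
from h import *
s=manip.sense();np.save('M11.npy',T('wrist',s))
for n in('wrist','top','scene'):
    im=manip.snapshot(n);cv2.imwrite(f'pics/{n}11.png',cv2.cvtColor(im,cv2.COLOR_RGB2BGR))
print(s['t'],s['tcp_pos'],s['finger_gap'],s['force'],s['tcp_pos']-[.5126,-.1364,.096])
d=s['tcp_pos']-[.5126,-.1364,.096];L=np.hypot(d[0],d[1]);print('chord',L,'q',2*np.arcsin(L/.16),np.arctan2(d[1],d[0]))
```

```text
13.6 [ 0.52861786 -0.20773999  0.09598573] 0.12590045648569415 [-4.09139715  0.52378965  9.01584734] [ 1.60178576e-02 -7.13399881e-02 -1.42720931e-05]
chord 0.07311611080286877 q 0.949184258183714 -1.3499307483696508
```

View pics/wrist11.png

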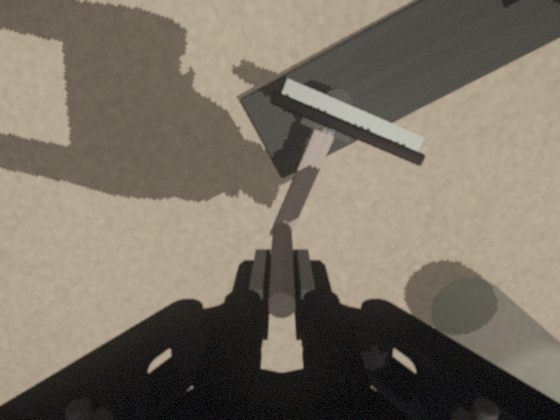

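View pics/scene11.png

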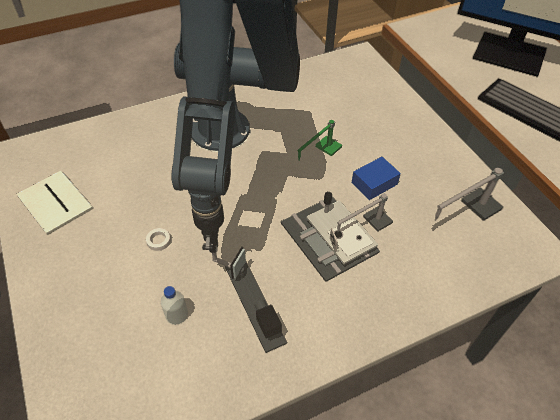

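Run:
```python
from h import *
np.set_printoptions(precision=4,suppress=True)
for n in('10','11'):
    M=np.load(f'M{n}.npy');g=cv2.GaussianBlur(cv2.imread(f'pics/wrist{n}.png',0),(0,0),.7).astype(float)
    P=[]
    for u in range(300,412,2):
        v0=95+(u-284)*.42; a=int(v0-12)
        # bright->dark boundary between frame front (bright) and back top (dark)
        d=-np.diff(g[a:a+34,u]);i=int(d.argmax())
        if 0<i<len(d)-1:
            x,y,z=d[i-1:i+2];P.append((u,a+i+.5+.5*(x-z)/(x-2*y+z)))
    X=np.array([onz('wrist',p,.105,M)[:2] for p in P]);
    for _ in range(4):
        c=X.mean(0);_,_,V=np.linalg.svd(X-c);r=(X-c)@V[1];X=X[abs(r)<max(.0006,2*r.std())]
    t=V[0]*np.sign(V[0][1]);print(n,len(X),'normal ang',np.arctan2(-t[0],t[1]),r.std(),'toolyaw',np.arctan2(M[1,0],M[0,0]),'ctr',c)
    cv2.imwrite(f'pics/f{n}.png',cv2.resize(cv2.imread(f'pics/wrist{n}.png')[60:240,255:435],(390,390),interpolation=cv2.INTER_CUBIC))
cv2.imwrite('pics/f.png',np.hstack([cv2.imread('pics/f10.png'),cv2.imread('pics/f11.png')]))
```

```text
10 56 normal ang -0.25500842089996884 3.0288148833469768e-05 toolyaw -1.4532296713054953 ctr [ 0.5818 -0.1551]
11 56 normal ang 0.7134423966719474 0.00011559352918480606 toolyaw -0.4742640694748137 ctr [ 0.5844 -0.1598]
```

View pics/f.png

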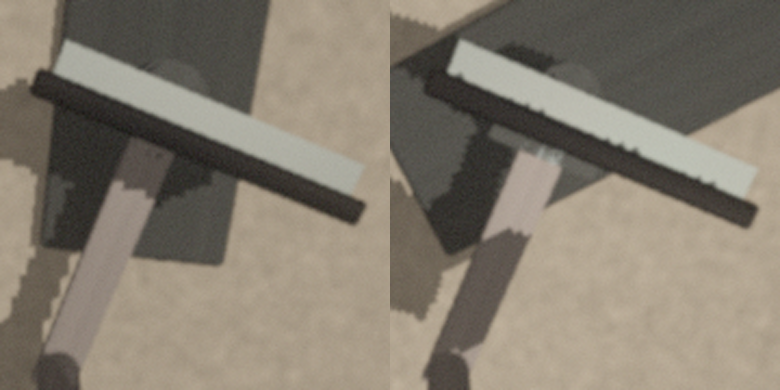

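Emit:
send_rows --steps '[[[1,0.001,-0.001,0,0],[1,0.001,-0.001,0,0],[1,0.001,-0.001,0,0],[1,0.001,-0.001,0,0],[1,0.001,-0.001,0,0],[1,0.001,-0.001,0,0]]]'

```text
t: 14.5
tcp_pos: [0.5291, -0.2084, 0.096]
tool_rot: [0.166, 0.689, -0.165, 0.686]
force: [-4.3, 0.2, 8.0]
finger_gap: 0.123
```

Run:
```python
from h import *
np.set_printoptions(precision=4,suppress=True)
s=manip.sense();M=T('wrist',s);im=manip.snapshot('wrist');g=cv2.GaussianBlur(cv2.cvtColor(im,cv2.COLOR_RGB2GRAY),(0,0),.7).astype(float)
P=[]
for u in range(300,412,2):
    a=int(95+(u-284)*.42-12);d=-np.diff(g[a:a+34,u]);i=int(d.argmax())
    if 0<i<len(d)-1:
        x,y,z=d[i-1:i+2];P.append((u,a+i+.5+.5*(x-z)/(x-2*y+z)))
X=np.array([onz('wrist',p,.105,M)[:2] for p in P])
for _ in range(4):
    c=X.mean(0);_,_,V=np.linalg.svd(X-c);r=(X-c)@V[1];X=X[abs(r)<max(.0006,2*r.std())]
t=V[0]*np.sign(V[0][1]);n=np.arctan2(-t[0],t[1]);print('normal',n,r.std())
a=2*n-.005;d=np.array([.6207,.1105])-[.5886,-.1547];print('sight y',-np.sin(a)*d[0]+np.cos(a)*d[1])
print(s['t'],s['tcp_pos'],s['finger_gap'],s['force'],abs(s['qd']).max())
tp=cv2.cvtColor(manip.snapshot('top'),cv2.COLOR_RGB2BGR);sc=cv2.cvtColor(manip.snapshot('scene'),cv2.COLOR_RGB2BGR)
cv2.imwrite('pics/c12.png',np.hstack([cv2.resize(sc[222:247,322:357],(420,300),interpolation=cv2.INTER_CUBIC),cv2.resize(tp[155:205,215:265],(300,300),interpolation=cv2.INTER_CUBIC)]))
```

```text
normal 0.7222643180860098 0.0001278932620414253
sight y 0.0028884656132667705
14.5 [ 0.5291 -0.2084  0.096 ] 0.12324891647627174 [-4.3393  0.2181  8.0435] 0.0012261547182375976
```

View pics/c12.png

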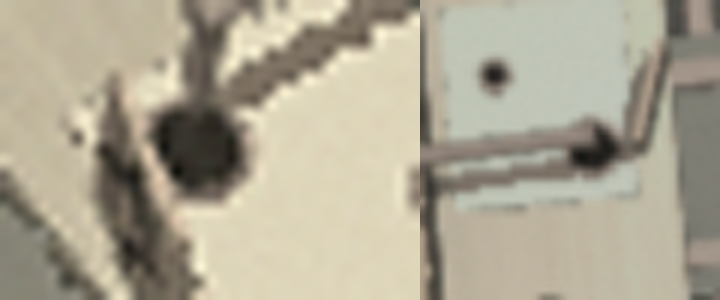

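The large well is still under the tip (scene crop (198,148)). The sightline is about 3 mm off the marker and the grip is steady, so I'm handing in.

Run:
```python
from h import *
print(manip.sign_off())
```

```text
the job is handed in; nothing more can be done
None
```

I finished the job and handed it in at about 14.5 s of the 51 s allowed; no verdict was reported.

- **Small well:** I gripped the knob and slid the small well under the tip of the small grey pointer. It stayed there for about a second. The overhead and scene cameras put it within about 1 mm of the tip.
- **Large well:** I then slid the carrier on until the large well was under the tip, paused again, and released the knob. The cameras put it about 1 mm from the tip, and the last look showed it had not moved.
- **Mirror:** I gripped the pin and swung the mirror to about 0.977 rad, keeping off the glass. By my measurement the reflected line of sight passes about 3 mm from the marker centre. The arm was still at hand-in, gripping the pin with a measured force of about 4 N sideways on the tool.
- **Bystanders:** Nothing was brought near the bottle, tip box or tape roll, and they looked undisturbed in the pictures. I did not measure their positions afterwards.

**Checks that disagreed:**
- **Cameras:** Absolute positions differed by up to about 6 mm between the overhead and scene cameras. I relied on offsets measured within one picture instead.
- **Mirror angle:** After the first swing, the pin's travel gave 0.949 rad and the picture of the mirror frame gave 0.968 rad. I used the frame and then nudged the mirror slightly further.

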